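# Unclamp the air-cap rinse tray and hold it up to drip

### The arm

A 6-joint arm with a two-finger parallel gripper is mounted at the origin on a cart in front of the work surface, level with it; the furniture and walls round the work are solid. World frame = base frame: x ahead of the robot, y to its left, z up, the work surface at z = 0. Lengths are in mm, angles in rad, forces in N, time in s.
With the tool pointing down it reaches from about 325 to 850 mm from the base axis. Payload 15.5 kg.
Tool frame: the origin (TCP) lies at the very end of the fingers, on their centre line; the grasp point (between the pads) lies 19 mm behind it; z points along the fingers, y is the line along which they close (so a half turn about z gives the same grasp; the last joint's range is limited). The gripper opens to 91 mm and grips with 3 to 60 N. Pads are 32 mm wide; open, the fingers measure 118 mm over their backs; the gripper's body (76 mm by 178 mm) begins 60 mm behind the grasp point.
Start: joints at [1.065, 0.494, 1.345, -0, 1.302, -0.096], TCP at [249.012, 573.253, 213.915] pointing down, gripper open.
Joint ranges: [-2.91, 2.91], [-0.82, 2.16], [0.22, 2.67], [-1.22, 4.37], [0.12, 2.79], [-3.08, 3.08]. Speed limits (rad/s): [1.89, 1.89, 2.57, 3.01, 3.01, 3.01].

### API

Orientations are given as a rotation vector (axis times angle).
In Python, from workcell import env, viewer, find_in, cut_out, place_of gives the robot as it stands.
- The arm moves only by the shell command python3 -m creep 'ROWS' [FORCE]. ROWS is JSON, a list of rows, each an object with "delta_pos": the shift along the tool's x, y, z in units of 50 mm (1.0 is 50 mm), a list of three; "turn": the turn about the tool's z in units of 6 degrees (1.0 is 6 degrees); "jaw": the closure in counts, from 0 (fully open) to 255 (shut). In form: [{"delta_pos": [dx, dy, dz], "turn": turn, "jaw": jaw}, ...]. A call has exactly 10 rows; each row is the pose to reach, as a shift and turn from the pose commanded when the call began, along the tool's axes at that moment; what a row does not reach only later rows make up. A row lasts 1/10 s, in which the tool goes at most 50 mm and 8.59 degrees, less where a joint would pass 70% of its speed; a pose out of reach is approached as far as the arm can. A call with a gripper value outside its range is refused whole. The fingers move at their own pace and stop on an object; FORCE is the grip in N (left out, the last holds). Time passes only in rows, so rows that repeat a pose let the fingers close, or fill a call up. It gives the time, the measured TCP pose, the force, the opening and the grip force at its end, in the units of the state.
- env.get_obs(): the state, without advancing time (a new reading comes with each control period).
- viewer.snapshot(name): name is "scene" or "top" or "wrist"; returns a dict with "frame" (384x512x3 uint8, blue, green, red), "z_map" (384x512 float32, mm along the optical axis (not along the pixel's ray), 0 where there is no reading), "K" (3x3 intrinsics, pixels), "cam_to_world" (4x4, takes a point from camera to world coordinates); the wrist camera has in their place "T_tool_cam" (4x4, takes a point from camera to tool coordinates, whose origin is the TCP and whose axes are the flange's). Camera axes: x right, y down, z forward; pixel columns grow to the right and rows downward; lengths in mm; the calibration is good to about 2 mm. A picture is of the moment at which its call begins: read the wrist's pose just before it.
- env.finish_job(): hands the job in; it is judged then, once.
Trained networks look in the newest picture that a camera, given by its name, has taken for a name from the list of things; names that differ only in an ending like _2 or _b are one class to them, and where a whole thing is asked for, a point or a joint stands for the part that bears it (a point fixed in the world has none). Each returns a list of dicts, best first, with "conf" (0 to 1); they miss things now and then, are a little off and sometimes report something else, mostly with a low value. They report only what shows in the picture. A call takes as long as a camera call. They do not tell look-alikes from the thing itself.
- find_in(camera, label): "box" ([left, top, right, bottom] in pixels, round what is visible of it).
- cut_out(camera, label): "mask" (384x512 bool, what is visible of it) and "box" ([left, top, right, bottom] in pixels, round what is visible of it).
- place_of(camera, label): "at" ([column, row] in pixels: a listed point, or the origin of a listed thing).
The state is a dict: "t": time; "joints": joint angles; "dq": joint speeds; "joint_torque": joint torques, N m; "position": TCP position; "orientation": TCP orientation; "ft_force": force on the tool from outside, world axes, zero at the start; "ft_torque": the same for the moment, N m; "grip_width": opening from 0.0 (shut) to 1.0 (fully open); "finger_force": force on a finger pad.
Only numpy, scipy, OpenCV 4.12 (cv2) and the standard library are available. Lean on these libraries where they do the work, as an engineer would, in place of code of your own. Each camera call takes 0.05 s, during which the arm holds its last target. There are 200 camera calls.

### The job

The rinse tray with the two spray-gun air caps is clamped on its low cleaning stand by a captive wing nut at each end. Turn both wing nuts anticlockwise (seen from above) by about a quarter turn, so that their strips are well clear of the tray, then lift the tray by its handle straight up about 12 cm off the stand and hold it there, level and still over the stand with both caps sitting in their pockets, so that it can drip off. Finish while holding it in the air: do not put it down or let go, and leave the other things on the bench where they are.

Things in the scene. Friction and masses are not known exactly. Their poses are not given: they have to be found in the camera images.
- stand: Low aluminium cleaning stand fixed to the bench, 130 x 260 mm, top face 20 mm above the bench. Origin: centre of its underside, on the bench. Its y axis runs along its length through both wing nuts, which stand 115 mm either side of the centre (nut_l at +y, nut_r at -y); z up. Four guides 10 mm high stand before and behind the tray, 2.5 mm off it.
- nut_l_grip (a point): Captive wing nut at the stand's left (+y) end: point on its upright axis, mid wing bar, 64.5 mm above the bench. Black bar 44 mm long, 11 thick, 28 high; it does not rise as it turns. x runs along the bar and along the steel clamp strip below it (16 mm wide, reaching 42 mm from the axis, 29 to 35 mm above the bench), the way the strip points; z up.
- nut_r_grip (a point): Captive wing nut at the stand's right (-y) end: point on its upright axis, mid wing bar, 64.5 mm above the bench. Black bar 44 mm long, 11 thick, 28 high; it does not rise as it turns. x runs along the bar and along the steel clamp strip below it (16 mm wide, reaching 42 mm from the axis, 29 to 35 mm above the bench), the way the strip points; z up.
- nut_l (a joint): Angle of the left wing nut, rad, growing anticlockwise as seen from above. 0: its strip points straight at the tray and lies over the tray's lug; about 1.0 and more: the strip is off the lug; 1.6: end stop. Starts between 0 and 0.2. Turns with light friction (0.06 Nm) and stays where left.
- nut_r (a joint): Angle of the right wing nut, rad, growing anticlockwise as seen from above. 0: its strip points straight at the tray and lies over the tray's lug; about 1.0 and more: the strip is off the lug; 1.6: end stop. Starts between 0 and 0.2. Turns with light friction (0.06 Nm) and stays where left.
- tray_handle (a point): Middle of the loose steel tray's handle: upright black paddle 12 mm thick (x), 40 wide (y), 32 high, on a 10 mm stem; at the start 104 mm above the bench, 84 above the tray's underside. x passes through the two pockets, y towards the two lugs the nuts clamp, z up. Plate 112 x 64 x 6 mm; lugs 26 wide, ending 85 mm from centre. Tray about 0.3 kg, caps 40 g.
- pocket_front (a point): Where the centre of the front cap is when it sits in the pocket on the tray's -x side (34 mm from the tray's centre, 18.5 mm above its underside). The pocket is a ring 9 mm high, 38 mm inside.
- pocket_back (a point): The same for the pocket on the tray's +x side.
- cap_front_center (a point): Centre (half-way up) of the loose air cap in the front pocket: ribbed white ring with two brass-coloured horns, 34 mm across, 25 mm high. Its top is 51 mm above the bench at the start.
- cap_back_center (a point): Centre (half-way up) of the like air cap in the back pocket.
- brush_center (a point): Bystander: gun brush, 170 x 19 x 18 mm, lying right of the stand. Leave it.
- tape_center (a point): Bystander: small dark roll of tape lying flat, 58 mm across, 19 mm high, left of the stand. Leave it.
- gun_center (a point): Bystander: spray gun lying on its side, 173 x 151 x 49 mm, far left. Leave it.
- tin_center (a point): Bystander: small lever-lid tin, 68 mm across, 79 mm high, standing farther back, left of the middle. Leave it.
There are look-alikes about, which are no part of the job. What is shaped like the part that bears cap_back_center but black is not meant.

How it is judged (in metres and radians):
On the way:
1. both wing nuts are turned clear (1.15 rad or more) while the tray still sits on the stand (value of joint each of nut_l, nut_r above 1.15 rad and z of tray_handle in the frame of stand below 0.112 m), for 0.1 s.
At the end, for the whole second after the job is handed in: The fingers hold the tray: at least 100 mm off the stand, within 60 mm of its centre from above, tilted under 0.12 rad, slower than 20 mm/s and 0.12 rad/s, not touching the stand; each cap within 12 mm of its seat; brush, tape, gun and tin within 40 mm of their starts (z of tray_handle in the frame of stand above 0.204 m and horizontal distance between tray_handle and stand below 0.06 m and angle between tray_handle's own z axis and vertical below 0.12 rad and linear speed of tray below 0.02 m/s and angular speed of tray below 0.12 rad/s and contact force between the fingers and tray above 1 N and contact force between tray and stand below 0.1 N and distance between cap_front_center and pocket_front below 0.012 m and distance between cap_back_center and pocket_back below 0.012 m and distance of each of brush_center, tape_center, gun_center, tin_center from where it was at the start of the episode below 0.04 m); the arm keeps its last pose, push and grip.
It fails at once if the tray tips by more than 0.4 rad (23 degrees) (angle between tray_handle's own z axis and vertical above 0.4 rad).
It fails at once if a cap leaves its pocket (not (distance between cap_front_center and pocket_front below 0.025 m) or not (distance between cap_back_center and pocket_back below 0.025 m)).
It fails at once if a bystander is pushed more than 40 mm away (distance of any of brush_center, tape_center, gun_center, tin_center from where it was at the start of the episode above 0.04 m).
It also fails if it takes over 61 s, if anything falls off the work surface, if the arm or the gripper's body presses on something with over 40 N, if the wrist force passes 120 N, or if a joint passes its speed limit or range.

## Working session

There is one attempt and no reset: what is moved stays moved. The work goes in short steps, Python scripts to look and compute and a shell command to move; the robot and the scene stay as the last step left them, time stands still between calls to the robot, and variables do not carry over. Pictures are saved under pics/ and viewed, at most 10 in all, crops included, and the job is handed in when it is done.

```bash
mkdir -p pics; cat > h.py <<'E'
import numpy as np, cv2
from scipy.spatial.transform import Rotation as R
from workcell import env, viewer, find_in, cut_out, place_of
def snap(c):
    o=env.get_obs(); s=viewer.snapshot(c)
    if c=="wrist":
        T=np.eye(4);T[:3,:3]=R.from_rotvec(o["orientation"]).as_matrix();T[:3,3]=o["position"]
        s["cam_to_world"]=T@s["T_tool_cam"]
    return s
def at_z(s,uv,z):
    d=np.linalg.inv(s["K"])@[uv[0],uv[1],1]; T=s["cam_to_world"]
    d=T[:3,:3]@d; p=T[:3,3]
    return p+d*(z-p[2])/d[2]
def cloud(s):
    v,u=np.mgrid[:384,:512]; z=s["z_map"]
    p=np.stack([u*z,v*z,z],-1)@np.linalg.inv(s["K"]).T
    return p@s["cam_to_world"][:3,:3].T+s["cam_to_world"][:3,3]
E
python3 - <<'E'
from h import *
o=env.get_obs();print(o["t"],o["position"],o["orientation"])
Z=dict(stand=0,nut_l_grip=64.5,nut_r_grip=64.5,tray_handle=104,pocket_front=38.5,pocket_back=38.5,cap_back_center=38.5,brush_center=9,tape_center=10,gun_center=25,tin_center=40)
for c in("scene","top"):
    s=snap(c);cv2.imwrite(f"pics/{c}1.png",s["frame"])
    print(c,s["cam_to_world"][:3,3])
    for n,z in Z.items():
        for d in place_of(c,n)[:3]:
            print(n,round(d["conf"],2),np.round(d["at"]),np.round(at_z(s,d["at"],z)[:2]))
E
```

```text
0.0 [248.82884247 572.91725229 213.36579351] [-6.39179047e-01 -3.07551268e+00  1.75728976e-03]
scene [  13.64520276 -573.12079161  738.97512827]
stand 0.66 [232. 222.] [462. 136.]
nut_l_grip 0.72 [213. 183.] [472. 263.]
nut_r_grip 0.77 [261. 228.] [475.  12.]
nut_r_grip 0.4 [180. 165.] [432. 415.]
tray_handle 0.71 [234. 195.] [466. 128.]
pocket_front 0.96 [226. 215.] [438. 134.]
pocket_back 0.67 [244. 206.] [508. 139.]
cap_back_center 0.7 [274. 271.] [ 426. -114.]
cap_back_center 0.55 [290. 221.] [579.  11.]
cap_back_center 0.51 [243. 205.] [508. 144.]
brush_center 0.85 [268. 253.] [470. -33.]
tape_center 0.53 [198. 194.] [436. 303.]
gun_center 0.63 [180. 164.] [461. 479.]
tin_center 0.84 [255. 174.] [637. 261.]
top [ 412.94722208  153.14687121 1038.01980749]
stand 0.67 [259. 212.] [457. 124.]
nut_l_grip 0.53 [212. 201.] [480. 252.]
nut_l_grip 0.51 [258. 220.] [433. 129.]
nut_r_grip 0.6 [301. 209.] [465.  17.]
tray_handle 0.68 [259. 209.] [460. 129.]
pocket_front 0.64 [257. 220.] [432. 132.]
pocket_back 0.56 [260. 198.] [495. 126.]
cap_back_center 0.56 [342. 223.] [432. -99.]
cap_back_center 0.44 [258. 192.] [508. 129.]
cap_back_center 0.42 [191. 177.] [546. 314.]
brush_center 0.8 [318. 210.] [468. -40.]
tape_center 0.65 [192. 216.] [440. 309.]
gun_center 0.6 [125. 210.] [451. 490.]
tin_center 0.59 [210. 144.] [637. 264.]
```

```bash
python3 - <<'E'
import cv2
a=cv2.imread("pics/top1.png")[130:280,90:400];b=cv2.imread("pics/scene1.png")[130:310,130:350]
cv2.imwrite("pics/top_c.png",cv2.resize(a,(800,387),interpolation=cv2.INTER_CUBIC))
cv2.imwrite("pics/scene_c.png",cv2.resize(b,(733,600),interpolation=cv2.INTER_CUBIC))
E
```

```text
(no output)
```

View pics/top_c.png

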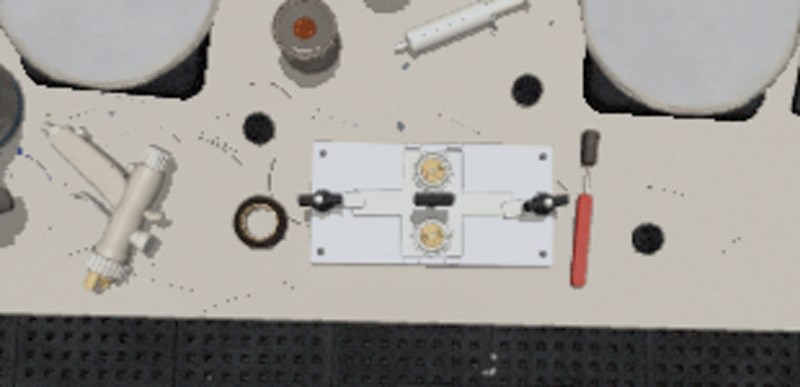

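View pics/scene_c.png

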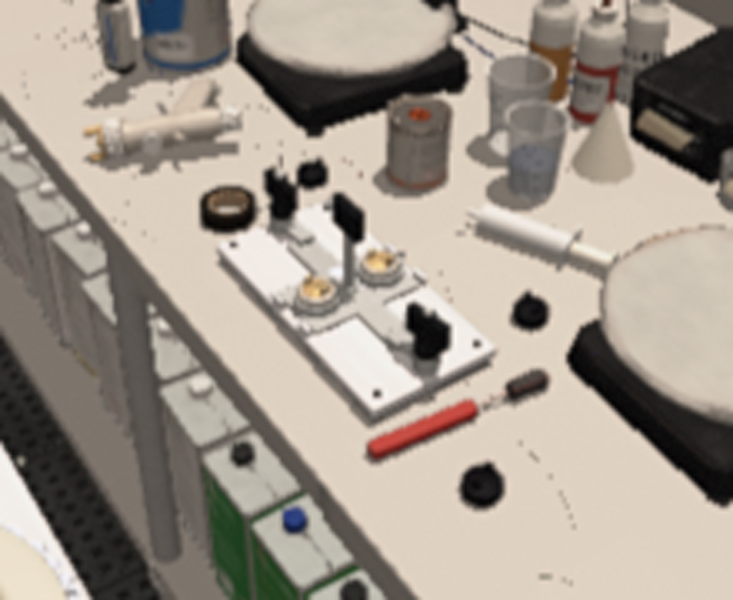

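The top crop shows the white-capped tray mid-stand (caps at 432,168 and 432,236), the nuts at (322,201) and (543,204), and the handle at (433,200). The look-alikes are three loose black caps on the bench at (258,128), (527,90) and (648,238), which I'll ignore. In the scene crop the nuts are the black wings at (282,195) and (428,330), and the paddle is at (348,215). Next I'm moving over nut_l.

```bash
python3 -m creep '[{"delta_pos":[-0.5,-0.3,0],"turn":1,"jaw":0},{"delta_pos":[-1.1,-0.7,0],"turn":2,"jaw":0},{"delta_pos":[-1.8,-1.1,0],"turn":3,"jaw":0},{"delta_pos":[-2.5,-1.5,0],"turn":4,"jaw":0},{"delta_pos":[-3.2,-1.9,0],"turn":5,"jaw":0},{"delta_pos":[-4,-2.4,0],"turn":6,"jaw":0},{"delta_pos":[-4.8,-2.9,0],"turn":7,"jaw":0},{"delta_pos":[-5.6,-3.4,0],"turn":8,"jaw":0},{"delta_pos":[-6.3,-3.8,0],"turn":9,"jaw":0},{"delta_pos":[-6.7,-4,0],"turn":10,"jaw":0}]' 20
cat > m.py <<'E'
from h import *
import sys
# bars/paddle from depth cloud: slab of heights, within 40mm of guess
def bar(P,g,z0,z1,r):
    m=(np.hypot(P[...,0]-g[0],P[...,1]-g[1])<r)&(P[...,2]>z0)&(P[...,2]<z1)
    q=P[m][:,:2].astype(np.float32)
    if len(q)<8: return len(q)
    (c,sz,a)=cv2.minAreaRect(q)
    b=cv2.boxPoints((c,sz,a)); e=max(b[1]-b[0],b[2]-b[1],key=np.linalg.norm)
    return len(q),np.round(c,1),np.round(sz,1),"yaw",np.round(np.degrees(np.arctan2(e[1],e[0]))%180,1),"mean",np.round(q.mean(0),1)
E
python3 - <<'E'
from m import *
s=snap("wrist");cv2.imwrite("pics/w1.png",s["frame"]);P=cloud(s)
for n,z in dict(nut_l_grip=64.5,nut_r_grip=64.5,tray_handle=104,pocket_front=38.5,pocket_back=38.5).items():
    for d in place_of("wrist",n)[:2]: print(n,round(d["conf"],2),np.round(d["at"]),np.round(at_z(s,d["at"],z)[:2]))
print(bar(P,(476,257),66,85,35));print(bar(P,(463,129),105,125,35))
for c in("top","scene"):
    P=cloud(snap(c))
    print(c,bar(P,(476,257),66,85,35),bar(P,(468,15),66,85,35),bar(P,(463,129),100,125,35))
E
```

```text
t: 2.2
position: [478.1, 253.8, 214.1]
orientation: [2.098, 2.337, 0.0]
ft_force: [0.5, 1.1, 0.3]
grip_width: 1.0
finger_force: 0.0
nut_l_grip 0.8 [236. 182.] [462. 248.]
nut_l_grip 0.72 [261. 274.] [501. 142.]
tray_handle 0.7 [228. 300.] [467. 131.]
pocket_front 0.58 [205. 265.] [433. 132.]
pocket_front 0.32 [207. 268.] [436. 129.]
pocket_back 0.67 [258. 272.] [499. 130.]
(463, array([465.5, 246.2]), array([13.3, 43.8]), 'yaw', np.float32(95.9), 'mean', array([465.5, 248.2], dtype=float32))
(376, array([466.6, 138.4]), array([11.9, 29.1]), 'yaw', np.float32(90.8), 'mean', array([466.6, 141.7], dtype=float32))
top (9, array([465. , 236.2]), array([8. , 5.4]), 'yaw', np.float32(1.6), 'mean', array([464.5, 237.1], dtype=float32)) (74, array([467.1,  15.7]), array([11.5, 42.9]), 'yaw', np.float32(100.2), 'mean', array([467.,  16.], dtype=float32)) (88, array([465.9, 131.1]), array([12.1, 39.8]), 'yaw', np.float32(90.8), 'mean', array([465.3, 132.4], dtype=float32))
scene (47, array([465.4, 243.4]), array([14. , 40.6]), 'yaw', np.float32(90.7), 'mean', array([463.9, 242.3], dtype=float32)) (85, array([468. ,  12.5]), array([13.6, 43.9]), 'yaw', np.float32(105.2), 'mean', array([466.5,  10.2], dtype=float32)) (78, array([465.1, 127.3]), array([38.2, 13.5]), 'yaw', np.float32(85.7), 'mean', array([464.2, 125.1], dtype=float32))
```

```bash
python3 -m creep '[{"delta_pos":[-0.12,-0.27,0.3],"turn":0,"jaw":80},{"delta_pos":[-0.12,-0.27,0.8],"turn":0,"jaw":80},{"delta_pos":[-0.12,-0.27,1.3],"turn":0,"jaw":80},{"delta_pos":[-0.12,-0.27,1.8],"turn":0,"jaw":80},{"delta_pos":[-0.12,-0.27,2.2],"turn":0,"jaw":80},{"delta_pos":[-0.12,-0.27,2.6],"turn":0,"jaw":80},{"delta_pos":[-0.12,-0.27,2.9],"turn":0,"jaw":80},{"delta_pos":[-0.12,-0.27,3.1],"turn":0,"jaw":80},{"delta_pos":[-0.12,-0.27,3.28],"turn":0,"jaw":80},{"delta_pos":[-0.12,-0.27,3.28],"turn":0,"jaw":80}]' 20
python3 -m creep '[{"delta_pos":[0,0,0],"turn":0,"jaw":255},{"delta_pos":[0,0,0],"turn":0,"jaw":255},{"delta_pos":[0,0,0],"turn":0,"jaw":255},{"delta_pos":[0,0,0],"turn":0,"jaw":255},{"delta_pos":[0,0,0],"turn":0,"jaw":255},{"delta_pos":[0,0,0],"turn":0,"jaw":255},{"delta_pos":[0,0,0],"turn":0,"jaw":255},{"delta_pos":[0,0,0],"turn":0,"jaw":255},{"delta_pos":[0,0,0],"turn":0,"jaw":255},{"delta_pos":[0,0,0],"turn":0,"jaw":255}]' 20
```

```text
t: 3.6
position: [463.4, 249.0, 49.2]
orientation: [-2.09, -2.345, 0.002]
ft_force: [0.1, 0.2, 0.5]
grip_width: 0.684
finger_force: 0.0
t: 4.6
position: [465.3, 249.2, 50.7]
orientation: [2.091, 2.343, 0.004]
ft_force: [3.3, -0.4, 8.7]
grip_width: 0.149
finger_force: 22.7
```

```bash
python3 -m creep '[{"delta_pos":[-0.05,0,0],"turn":-0.6,"jaw":255},{"delta_pos":[-0.05,0,0],"turn":-1.4,"jaw":255},{"delta_pos":[-0.05,0,0],"turn":-2.2,"jaw":255},{"delta_pos":[-0.05,0,0],"turn":-3,"jaw":255},{"delta_pos":[-0.05,0,0],"turn":-3.8,"jaw":255},{"delta_pos":[-0.05,0,0],"turn":-4.6,"jaw":255},{"delta_pos":[-0.05,0,0],"turn":-5.4,"jaw":255},{"delta_pos":[-0.05,0,0],"turn":-6.2,"jaw":255},{"delta_pos":[-0.05,0,0],"turn":-6.8,"jaw":255},{"delta_pos":[-0.05,0,0],"turn":-7,"jaw":255}]'
python3 -m creep '[{"delta_pos":[0,0,0],"turn":-0.6,"jaw":255},{"delta_pos":[0,0,0],"turn":-1.4,"jaw":255},{"delta_pos":[0,0,0],"turn":-2.2,"jaw":255},{"delta_pos":[0,0,0],"turn":-3,"jaw":255},{"delta_pos":[0,0,0],"turn":-3.8,"jaw":255},{"delta_pos":[0,0,0],"turn":-4.6,"jaw":255},{"delta_pos":[0,0,0],"turn":-5.4,"jaw":255},{"delta_pos":[0,0,0],"turn":-6,"jaw":255},{"delta_pos":[0,0,0],"turn":-6,"jaw":255},{"delta_pos":[0,0,0],"turn":-6,"jaw":255}]'
```

```text
t: 5.6
position: [463.7, 247.7, 50.6]
orientation: [-1.109, -2.938, -0.003]
ft_force: [-9.4, 14.2, 15.6]
grip_width: 0.143
finger_force: 26.7
t: 6.6
position: [462.9, 246.3, 50.6]
orientation: [-0.15, -3.136, 0.0]
ft_force: [-11.1, -0.1, 21.8]
grip_width: 0.147
finger_force: 28.1
```

```bash
python3 -m creep '[{"delta_pos":[0,0,0],"turn":0,"jaw":80},{"delta_pos":[0,0,0],"turn":0,"jaw":80},{"delta_pos":[0,0,0],"turn":0,"jaw":80},{"delta_pos":[0,0,0],"turn":0,"jaw":80},{"delta_pos":[0,0,-0.3],"turn":0,"jaw":80},{"delta_pos":[0,0,-0.8],"turn":0,"jaw":80},{"delta_pos":[0,0,-1.4],"turn":0,"jaw":80},{"delta_pos":[0,0,-2],"turn":0,"jaw":80},{"delta_pos":[0,0,-2.5],"turn":0,"jaw":80},{"delta_pos":[0,0,-2.7],"turn":0,"jaw":80}]'
python3 -m creep '[{"delta_pos":[-0.05,-0.4,0],"turn":1,"jaw":80},{"delta_pos":[-0.1,-1,0],"turn":2.2,"jaw":80},{"delta_pos":[-0.15,-1.6,0],"turn":3.5,"jaw":80},{"delta_pos":[-0.2,-2.2,0],"turn":4.8,"jaw":80},{"delta_pos":[-0.3,-2.8,0],"turn":6.1,"jaw":80},{"delta_pos":[-0.4,-3.4,0],"turn":7.4,"jaw":80},{"delta_pos":[-0.45,-3.9,0],"turn":8.7,"jaw":80},{"delta_pos":[-0.5,-4.3,0],"turn":10,"jaw":80},{"delta_pos":[-0.52,-4.55,0],"turn":11.2,"jaw":80},{"delta_pos":[-0.52,-4.6,0],"turn":12.2,"jaw":80}]'
python3 - <<'E'
from m import *
s=snap("wrist");P=cloud(s);o=env.get_obs()
print(o["t"],o["position"],o["orientation"])
print(bar(P,(467,15),66,85,35),bar(P,(463,129),105,125,35))
for c in("top","scene"):
    P=cloud(snap(c))
    print(c,bar(P,(466,246),66,85,35),bar(P,(468,15),66,85,35),bar(P,(463,129),105,125,35))
E
```

```text
t: 7.6
position: [464.9, 246.6, 187.0]
orientation: [0.15, 3.135, 0.002]
ft_force: [-0.1, 0.6, -0.8]
grip_width: 0.688
finger_force: 0.0
t: 8.6
position: [467.7, 13.6, 184.2]
orientation: [-1.999, -2.422, 0.001]
ft_force: [-0.3, 0.5, 0.8]
grip_width: 0.688
finger_force: 0.0
8.65 [467.66522692  13.88036955 184.21052971] [-2.00635477e+00 -2.41631411e+00  1.23501488e-03]
(575, array([468.1,  16.8]), array([13.1, 43.2]), 'yaw', np.float32(102.2), 'mean', array([467.5,  17.9], dtype=float32)) (1056, array([466.3, 131.8]), array([12. , 40.2]), 'yaw', np.float32(90.6), 'mean', array([466.1, 131.1], dtype=float32))
top (80, array([464. , 245.1]), array([13.3, 42.5]), 'yaw', np.float32(175.8), 'mean', array([464.2, 244.6], dtype=float32)) 0 (83, array([465.8, 131.1]), array([12.1, 39.8]), 'yaw', np.float32(91.2), 'mean', array([465.6, 131.8], dtype=float32))
scene (67, array([465. , 243.2]), array([14.2, 43.2]), 'yaw', np.float32(171.1), 'mean', array([463.8, 241.2], dtype=float32)) (83, array([468.9,  12.9]), array([14.3, 43.3]), 'yaw', np.float32(99.4), 'mean', array([466.5,  11. ], dtype=float32)) (64, array([465.7, 127. ]), array([38.1, 12.1]), 'yaw', np.float32(87.9), 'mean', array([464.8, 125.6], dtype=float32))
```

```bash
python3 -m creep '[{"delta_pos":[0.04,0,0.3],"turn":0,"jaw":80},{"delta_pos":[0.04,0,0.7],"turn":0,"jaw":80},{"delta_pos":[0.04,0,1.1],"turn":0,"jaw":80},{"delta_pos":[0.04,0,1.5],"turn":0,"jaw":80},{"delta_pos":[0.04,0,1.9],"turn":0,"jaw":80},{"delta_pos":[0.04,0,2.2],"turn":0,"jaw":80},{"delta_pos":[0.04,0,2.45],"turn":0,"jaw":80},{"delta_pos":[0.04,0,2.6],"turn":0,"jaw":80},{"delta_pos":[0.04,0,2.66],"turn":0,"jaw":80},{"delta_pos":[0.04,0,2.66],"turn":0,"jaw":80}]'
python3 -m creep '[{"delta_pos":[0,0,0],"turn":0,"jaw":255},{"delta_pos":[0,0,0],"turn":0,"jaw":255},{"delta_pos":[0,0,0],"turn":0,"jaw":255},{"delta_pos":[0,0,0],"turn":0,"jaw":255},{"delta_pos":[0,0,0],"turn":0,"jaw":255},{"delta_pos":[0,0,0],"turn":0,"jaw":255},{"delta_pos":[0,0,0],"turn":0,"jaw":255},{"delta_pos":[0,0,0],"turn":0,"jaw":255},{"delta_pos":[0,0,0],"turn":0,"jaw":255},{"delta_pos":[0,0,0],"turn":0,"jaw":255}]' 20
python3 -m creep '[{"delta_pos":[0,0,0],"turn":-0.6,"jaw":255},{"delta_pos":[0,0,0],"turn":-1.4,"jaw":255},{"delta_pos":[0,0,0],"turn":-2.2,"jaw":255},{"delta_pos":[0,0,0],"turn":-3,"jaw":255},{"delta_pos":[0,0,0],"turn":-3.8,"jaw":255},{"delta_pos":[0,0,0],"turn":-4.6,"jaw":255},{"delta_pos":[0,0,0],"turn":-5.4,"jaw":255},{"delta_pos":[0,0,0],"turn":-6.2,"jaw":255},{"delta_pos":[0,0,0],"turn":-6.8,"jaw":255},{"delta_pos":[0,0,0],"turn":-7,"jaw":255}]'
```

```text
t: 9.75
position: [467.6, 17.1, 51.8]
orientation: [-1.99, -2.431, 0.0]
ft_force: [0.1, -0.2, 0.7]
grip_width: 0.687
finger_force: 0.0
t: 10.75
position: [468.0, 16.9, 52.0]
orientation: [1.991, 2.429, 0.001]
ft_force: [3.7, 1.9, -0.4]
grip_width: 0.147
finger_force: 20.0
t: 11.75
position: [467.5, 16.6, 51.9]
orientation: [-0.986, -2.983, 0.001]
ft_force: [0.2, -3.9, 3.2]
grip_width: 0.149
finger_force: 20.0
```

```bash
python3 -m creep '[{"delta_pos":[0,0,0],"turn":-0.6,"jaw":255},{"delta_pos":[0,0,0],"turn":-1.4,"jaw":255},{"delta_pos":[0,0,0],"turn":-2.2,"jaw":255},{"delta_pos":[0,0,0],"turn":-3,"jaw":255},{"delta_pos":[0,0,0],"turn":-3.8,"jaw":255},{"delta_pos":[0,0,0],"turn":-4.6,"jaw":255},{"delta_pos":[0,0,0],"turn":-5.2,"jaw":255},{"delta_pos":[0,0,0],"turn":-5.3,"jaw":255},{"delta_pos":[0,0,0],"turn":-5.3,"jaw":255},{"delta_pos":[0,0,0],"turn":-5.3,"jaw":255}]'
python3 -m creep '[{"delta_pos":[0,0,0],"turn":0,"jaw":80},{"delta_pos":[0,0,0],"turn":0,"jaw":80},{"delta_pos":[0,0,0],"turn":0,"jaw":80},{"delta_pos":[0,0,0],"turn":0,"jaw":80},{"delta_pos":[0,0,-0.3],"turn":0,"jaw":80},{"delta_pos":[0,0,-0.8],"turn":0,"jaw":80},{"delta_pos":[0,0,-1.4],"turn":0,"jaw":80},{"delta_pos":[0,0,-2],"turn":0,"jaw":80},{"delta_pos":[0,0,-2.5],"turn":0,"jaw":80},{"delta_pos":[0,0,-2.7],"turn":0,"jaw":80}]'
python3 - <<'E'
from m import *
o=env.get_obs();p=o["position"];M=R.from_rotvec(o["orientation"]).as_matrix()
for c in("top","scene"):
    P=cloud(snap(c))
    print(c,bar(P,(466,246),66,85,35),bar(P,(468,15),66,85,35),bar(P,(466,129),105,125,35))
print(p,np.degrees(np.arctan2(M[1,1],M[0,1])),M.T@(np.array([466,131,p[2]])-p)/50)
E
```

```text
t: 12.75
position: [467.3, 16.3, 51.9]
orientation: [-0.135, -3.138, 0.001]
ft_force: [-1.8, -10.0, 4.3]
grip_width: 0.144
finger_force: 20.0
t: 13.75
position: [468.5, 16.9, 189.0]
orientation: [0.134, 3.136, -0.0]
ft_force: [0.6, -0.0, -0.4]
grip_width: 0.689
finger_force: 0.0
top (81, array([464.1, 245.2]), array([13. , 42.6]), 'yaw', np.float32(176.0), 'mean', array([463.7, 244.7], dtype=float32)) 0 (80, array([465.9, 131.1]), array([12. , 39.9]), 'yaw', np.float32(90.9), 'mean', array([465.9, 131.8], dtype=float32))
scene (70, array([466.1, 242.5]), array([15.2, 43.3]), 'yaw', np.float32(169.4), 'mean', array([464.7, 241.3], dtype=float32)) (87, array([467.5,  12.2]), array([13.1, 44.2]), 'yaw', np.float32(172.4), 'mean', array([466.3,  11.6], dtype=float32)) (68, array([466.7, 127.6]), array([13. , 37.6]), 'yaw', np.float32(91.0), 'mean', array([464.6, 125.8], dtype=float32))
[468.46392516  16.92329091 189.00555933] 85.11668621388009 [ 2.43318725e-01  2.26905758e+00 -5.30446661e-04]
```

```bash
python3 -m creep '[{"delta_pos":[0.02,0.2,0],"turn":1.4,"jaw":80},{"delta_pos":[0.05,0.5,0],"turn":2.8,"jaw":80},{"delta_pos":[0.07,0.8,0],"turn":4.2,"jaw":80},{"delta_pos":[0.1,1.1,0],"turn":5.6,"jaw":80},{"delta_pos":[0.12,1.4,0],"turn":7,"jaw":80},{"delta_pos":[0.15,1.6,0],"turn":8.4,"jaw":80},{"delta_pos":[0.18,1.8,0],"turn":9.8,"jaw":80},{"delta_pos":[0.2,2.05,0],"turn":11.2,"jaw":80},{"delta_pos":[0.24,2.2,0],"turn":12.6,"jaw":80},{"delta_pos":[0.24,2.27,0],"turn":14,"jaw":80}]'
python3 - <<'E'
from m import *
s=snap("wrist");P=cloud(s);o=env.get_obs();p=o["position"];M=R.from_rotvec(o["orientation"]).as_matrix()
cv2.imwrite("pics/w2.png",s["frame"])
print(p,np.degrees(np.arctan2(M[1,1],M[0,1])),bar(P,(466,129),105,125,35))
print(M.T@(np.array([466,131,84])-p)/50)
E
```

```text
t: 14.85
position: [464.4, 131.5, 185.2]
orientation: [-2.205, -2.236, 0.003]
ft_force: [0.9, -0.6, 0.6]
grip_width: 0.681
finger_force: 0.0
[464.59185172 131.68934922 185.32538195] 0.19123270760080152 (725, array([466.8, 132.4]), array([11.5, 39.5]), 'yaw', np.float32(90.9), 'mean', array([466.6, 134. ], dtype=float32))
[-0.0135465   0.03285052  2.02643869]
```

View pics/w2.png

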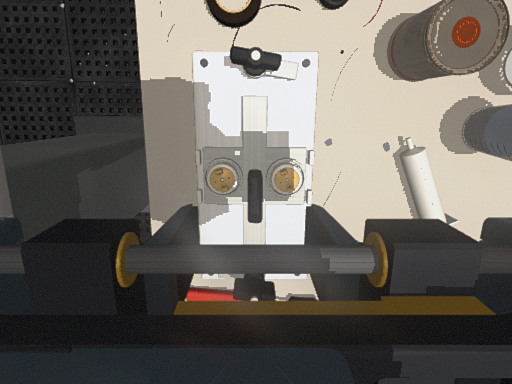

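The wrist view shows nut_l at (255,57) with its strip turned well clear of the lug. The handle is at (255,195), and both caps are seated at (222,178) and (287,178). Now I'll grasp the handle.

```bash
python3 -m creep '[{"delta_pos":[0,0.04,0.2],"turn":-0.1,"jaw":80},{"delta_pos":[0,0.04,0.5],"turn":-0.1,"jaw":80},{"delta_pos":[0,0.04,0.8],"turn":-0.1,"jaw":80},{"delta_pos":[0,0.04,1.1],"turn":-0.1,"jaw":80},{"delta_pos":[0,0.04,1.4],"turn":-0.1,"jaw":80},{"delta_pos":[0,0.04,1.7],"turn":-0.1,"jaw":80},{"delta_pos":[0,0.04,1.9],"turn":-0.1,"jaw":80},{"delta_pos":[0,0.04,2],"turn":-0.1,"jaw":80},{"delta_pos":[0,0.04,2.02],"turn":-0.1,"jaw":80},{"delta_pos":[0,0.04,2.02],"turn":-0.1,"jaw":80}]'
python3 -m creep '[{"delta_pos":[0,0,0],"turn":0,"jaw":120},{"delta_pos":[0,0,0],"turn":0,"jaw":160},{"delta_pos":[0,0,0],"turn":0,"jaw":190},{"delta_pos":[0,0,0],"turn":0,"jaw":205},{"delta_pos":[0,0,0],"turn":0,"jaw":215},{"delta_pos":[0,0,0],"turn":0,"jaw":225},{"delta_pos":[0,0,0],"turn":0,"jaw":255},{"delta_pos":[0,0,0],"turn":0,"jaw":255},{"delta_pos":[0,0,0],"turn":0,"jaw":255},{"delta_pos":[0,0,0],"turn":0,"jaw":255}]' 35
```

```text
t: 15.9
position: [467.5, 131.0, 86.0]
orientation: [2.187, 2.255, 0.0]
ft_force: [-0.5, 0.1, 0.2]
grip_width: 0.684
finger_force: 0.0
t: 16.9
position: [467.2, 131.0, 85.8]
orientation: [-2.188, -2.254, 0.001]
ft_force: [-0.3, 0.3, -0.7]
grip_width: 0.13
finger_force: 35.0
```

```bash
python3 -m creep '[{"delta_pos":[0,0,-0.02],"turn":0,"jaw":255},{"delta_pos":[0,0,-0.06],"turn":0,"jaw":255},{"delta_pos":[0,0,-0.1],"turn":0,"jaw":255},{"delta_pos":[0,0,-0.16],"turn":0,"jaw":255},{"delta_pos":[0,0,-0.22],"turn":0,"jaw":255},{"delta_pos":[0,0,-0.28],"turn":0,"jaw":255},{"delta_pos":[0,0,-0.34],"turn":0,"jaw":255},{"delta_pos":[0,0,-0.38],"turn":0,"jaw":255},{"delta_pos":[0,0,-0.4],"turn":0,"jaw":255},{"delta_pos":[0,0,-0.4],"turn":0,"jaw":255}]'
python3 - <<'E'
from m import *
s=snap("scene");cv2.imwrite("pics/s2.png",cv2.resize(s["frame"][130:310,130:350],(733,600)))
E
```

```text
t: 17.9
position: [467.4, 131.0, 106.0]
orientation: [2.188, 2.254, 0.0]
ft_force: [0.2, 0.8, -4.8]
grip_width: 0.131
finger_force: 35.0
```

View pics/s2.png

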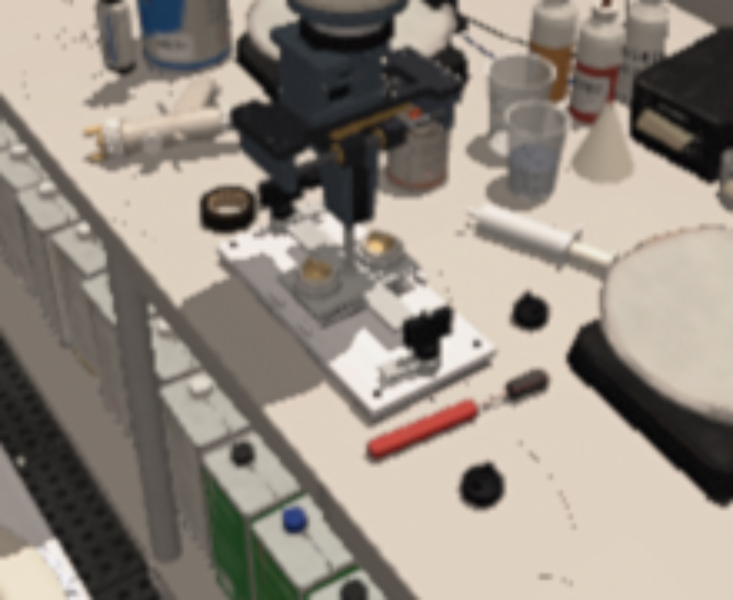

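The tray hangs level 20 mm up with both caps seated at (318,272) and (382,245), and both strips are clear. The force reading of -4.8 N matches the tray's weight, so I'm lifting the rest.

```bash
python3 -m creep '[{"delta_pos":[0,0,-0.04],"turn":0,"jaw":255},{"delta_pos":[0,0,-0.12],"turn":0,"jaw":255},{"delta_pos":[0,0,-0.24],"turn":0,"jaw":255},{"delta_pos":[0,0,-0.37],"turn":0,"jaw":255},{"delta_pos":[0,0,-0.5],"turn":0,"jaw":255},{"delta_pos":[0,0,-0.63],"turn":0,"jaw":255},{"delta_pos":[0,0,-0.76],"turn":0,"jaw":255},{"delta_pos":[0,0,-0.89],"turn":0,"jaw":255},{"delta_pos":[0,0,-0.97],"turn":0,"jaw":255},{"delta_pos":[0,0,-1],"turn":0,"jaw":255}]'
python3 -m creep '[{"delta_pos":[0,0,-0.04],"turn":0,"jaw":255},{"delta_pos":[0,0,-0.12],"turn":0,"jaw":255},{"delta_pos":[0,0,-0.24],"turn":0,"jaw":255},{"delta_pos":[0,0,-0.37],"turn":0,"jaw":255},{"delta_pos":[0,0,-0.5],"turn":0,"jaw":255},{"delta_pos":[0,0,-0.63],"turn":0,"jaw":255},{"delta_pos":[0,0,-0.76],"turn":0,"jaw":255},{"delta_pos":[0,0,-0.89],"turn":0,"jaw":255},{"delta_pos":[0,0,-0.97],"turn":0,"jaw":255},{"delta_pos":[0,0,-1],"turn":0,"jaw":255}]'
python3 -m creep '[{"delta_pos":[0,0,0],"turn":0,"jaw":255},{"delta_pos":[0,0,0],"turn":0,"jaw":255},{"delta_pos":[0,0,0],"turn":0,"jaw":255},{"delta_pos":[0,0,0],"turn":0,"jaw":255},{"delta_pos":[0,0,0],"turn":0,"jaw":255},{"delta_pos":[0,0,0],"turn":0,"jaw":255},{"delta_pos":[0,0,0],"turn":0,"jaw":255},{"delta_pos":[0,0,0],"turn":0,"jaw":255},{"delta_pos":[0,0,0],"turn":0,"jaw":255},{"delta_pos":[0,0,0],"turn":0,"jaw":255}]'
python3 - <<'E'
from m import *
s=snap("scene");cv2.imwrite("pics/s3.png",cv2.resize(s["frame"][100:310,130:350],(628,600)))
E
```

```text
t: 18.95
position: [467.5, 131.1, 156.4]
orientation: [2.188, 2.254, 0.001]
ft_force: [-1.6, 0.0, -4.8]
grip_width: 0.131
finger_force: 35.0
t: 19.95
position: [467.6, 131.1, 206.4]
orientation: [2.188, 2.254, 0.001]
ft_force: [0.3, 0.7, -3.3]
grip_width: 0.128
finger_force: 35.0
t: 20.95
position: [467.4, 131.1, 205.9]
orientation: [2.188, 2.255, 0.0]
ft_force: [0.5, -0.5, -4.5]
grip_width: 0.131
finger_force: 35.0
```

View pics/s3.png

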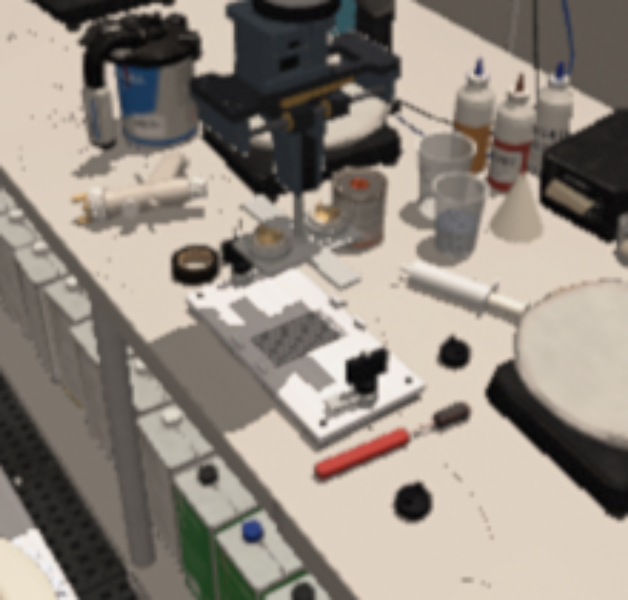

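The tray is held level about 120 mm up, over the stand. The caps sit in their pockets at (270,235) and (326,213), and the bystanders haven't moved. Handing in.

```bash
python3 -c "
from workcell import env
print(env.finish_job())"
```

```text
the job is handed in; nothing more can be done
None
```

I turned both wing nuts clear (about 1.47 rad each) and handed the job in with the tray held level and still about 120 mm above the stand, both caps in their pockets and the bystanders unmoved; the hand-in call gave no verdict.

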